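# Vent the sealed sample pot on the carousel

### The job

Turn the sample carousel one click so that its lidded pot comes to rest at the fixed pointer, and only then break its stuck lid free of the seal and raise it just ajar, its outer edge about 2 cm up, without throwing it wide open. Finish while still holding the lid ajar like that: do not let go of it or put it down. Leave everything else on the bench where it stands.

Things in the scene. Friction and masses are not known exactly. Their poses are not given: they have to be found in the camera images.
- carousel_base: fixed white drum of the sample carousel, 316 mm across at the foot, 55 mm tall; origin at the centre of its underside on the bench; its x axis points level from the centre towards the pointer
- pointer (a point): tip region of the fixed pointer: a slim upright steel finger 85 mm tall standing on the bench at the drum's edge, 182 mm from the carousel's axis, the only one there is; this point lies on it 82 mm above the bench
- carousel (a joint): turn of the six-place carousel (aluminium disc 310 mm across, top 73 mm above the bench) in rad, growing anticlockwise from above. A detent clicks every 1.047 rad. At 0 the lidded pot stands at the pointer; it starts near -1.047, so turn it one click anticlockwise. The detent resists with up to about 0.1 N m and draws the released disc to the nearest place
- hub_grip (a point): middle of the black bar grip on top of the carousel's hub, turning with the carousel: bar 60 mm long, 14 mm wide, 34 mm tall, this point 200 mm above the bench, on the axis; below it is a 28 mm post. x axis: along the bar and level, from the hub towards the lidded pot; z up
- lid_hinge (a point): middle of the hinge line of the pot's lid, on the hub side of the pot, 67 mm from the carousel's axis and 133 mm above the bench, turning with the carousel; x axis: level, outward from the hub across the pot; the hinge line runs along y
- lid_knob (a point): middle of the knob on the lid: black ball 26 mm across on a 14 mm stem, near the lid's outer edge; with the lid shut it is 140 mm from the carousel's axis and 162 mm above the bench (73 mm out from the hinge line and 29 mm above it). x axis: outward from the hub along the lid; it tilts with the lid
- lid (a joint): opening angle of the lid in rad: 0 shut, growing as the outer edge (95 mm from the hinge line) rises. The rubber seal sticks: an upward pull at the knob of about 14 N starts it, falling to nothing once the outer edge is some 6 mm up; then only the lid's weight (about 1.5 N at the knob) remains, and the lid falls shut if let go
- lid_centre (a point): centre of the top of the flat steel lid, 94 mm across and 12 mm thick, on a white pot 86 mm across; shut, its top is 145 mm above the bench. It is the only lidded pot: the other places hold open cups, lower than 110 mm above the bench, and one is empty
- beaker: bystander: open glass beaker, 52 mm across, 60 mm tall; origin at the centre of its underside
- vial: bystander: small amber glass jar with a white cap, 36 mm across, 60 mm tall; origin at the centre of its underside
- reagent: bystander: amber glass bottle, 68 mm across, 150 mm tall; origin at the centre of its underside
- dish: bystander: shallow white bowl, 90 mm across, 30 mm tall; origin at the centre of its underside
- spatula: bystander: metal spatula 170 mm long lying flat along its x axis; origin at the centre of its underside
- washjar: bystander: white plastic jar with a black cap, 76 mm across, 110 mm tall; origin at the centre of its underside
- corkring: bystander: flat cork ring, 90 mm across, 22 mm tall; origin at the centre of its underside

How it is judged:
By the outcome, as a careful person would: the job done as asked, in the order asked, and still so for the second after the job is handed in, while the arm keeps its last pose, push and grip.
It also fails if it takes over 45 s, if anything falls off the work surface, if the arm or the gripper's body presses on something with over 40 N, if the wrist force passes 120 N, or if a joint passes its speed limit or range.

### The arm

A 6-joint arm with a two-finger parallel gripper is mounted at the origin on the work surface. World frame = base frame: x ahead of the robot, y to its left, z up, the work surface at z = 0. Lengths are in m, angles in degrees, forces in N, time in s.
With the tool pointing down it reaches from about 0.325 to 0.775 m from the base axis. Payload 5.5 kg.
Tool frame: the origin (TCP) lies at the very end of the fingers, on their centre line; the grasp point (between the pads) lies 19 mm behind it (grip_depth is the distance from the TCP to the grasp point, in m); z points along the fingers, y is the direction in which the jaws open and shut (so a half turn about z gives the same grasp; the last joint's range is limited). The gripper opens to 85 mm and grips with 20 to 120 N. Pads are 22 mm wide; open, the fingers measure 114 mm over their backs; the gripper's body (76 mm by 85 mm) begins 54 mm behind the grasp point. The pads swing forward as they close: fully open they stand 13 mm farther back than shut.
Start: joints at [60.292, 5.22, 70.514, -0, 104.267, -3.249], TCP at [0.267, 0.537, 0.231] pointing down, gripper open.
Joint ranges: [-164.24, 164.24], [-49.07, 125.15], [9.68, 141.18], [-86.29, 266.29], [3.28, 154.24], [-151.56, 151.56]. Speed limits (degrees/s): [147.25, 147.25, 172.46, 180, 180, 180].

### API

Orientations are given as [roll, pitch, yaw] about the fixed x, y, z axes, in that order (R = Rz(yaw) Ry(pitch) Rx(roll)).
In Python, from cell import * gives the robot as it stands. The module is installed in compiled form; this text tells all that it offers.
- The arm moves only by the tool arm_command, never from a script. Its argument "commands" is a list of rows, each a list of 7 numbers: the shift along the tool's x, y, z scaled (see below), then the turn, a rotation vector about the tool's x, y, z scaled (see below), then the closure, from 0 (fully open) to 1 (shut). In form: [[x, y, z, ax, ay, az, hand], ...]. A call has 1 to 20 rows; each row is the pose to reach, as a shift and turn from the pose measured when the call began, along the tool's axes at that moment; what a row does not reach only later rows make up. The controller multiplies each number of a shift by 0.2 m and each number of a turn by pi/2 rad. A row lasts 1/12 s, in which the tool goes at most 41.7 mm and 7.16 degrees, less where a joint would pass 70% of its speed; a pose out of reach is approached as far as the arm can. A call with a number of a shift or a turn outside -1 to 1 is refused whole. A call with a gripper value outside its range is refused whole. The fingers move at their own pace and stop on an object; the grip force is fixed at half the most. Time passes only in rows, so rows that repeat a pose let the fingers close. It gives the time, the measured TCP pose, the force and the opening at its end, in the units of the state.
- read_state(): the state, without advancing time (a new reading comes with each control period).
- camera(name): name is "scene" or "top" or "wrist"; returns the picture (384x512x3 uint8, red, green, blue); there is no depth.
- camera_info(name): a dict with "intrinsics" (3x3 intrinsics, pixels), "R" (3x3) and "t" (3): a world point X has camera coordinates R X + t; the wrist camera has in their place "tool_from_camera" (4x4, takes a point from camera to tool coordinates, whose origin is the TCP and whose axes are the flange's). Camera axes: x right, y down, z forward; pixel columns grow to the right and rows downward; lengths in m; the calibration is good to about 2 mm. The wrist camera is an equidistant fisheye: a pixel r from the principal point sees the ray r / f radians off the axis. A picture is of the moment at which its call begins: read the wrist's pose just before it. camera_info takes no time and is no camera call.
- sign_off(): hands the job in, once; it reports no verdict.
Trained networks look in the newest picture that a camera, given by its name, has taken for a name from the list of things; names that differ only in an ending like _2 or _b are one class to them, and where a whole thing is asked for, a point or a joint stands for the part that bears it (a point fixed in the world has none). Each returns a list of dicts, best first, with "score" (0 to 1); they miss things now and then, are a little off and sometimes report something else, mostly with a low value. They report only what shows in the picture. A call takes as long as a camera call.
- boxes_of(camera, query): "position" ([x, y, z] in m, in world coordinates, good to about 4 mm: the middle of the surface that is visible of it).
The state is a dict: "clock": time; "joint_positions": joint angles; "dq": joint speeds; "tau": joint torques, N m; "position": TCP position; "tool_rot": TCP orientation; "force": force on the tool from outside, world axes, zero at the start; "ft_torque": the same for the moment, N m; "opening": finger opening in m.
Only numpy, scipy, OpenCV 4.12 (cv2) and the standard library are available. Lean on these libraries where they do the work, as an engineer would, in place of code of your own. Each camera call takes 0.05 s, during which the arm holds its last target.

## Working session

There is one attempt and no reset: what is moved stays moved. The work goes in short steps, Python scripts to look and compute and a tool call to move; the robot and the scene stay as the last step left them, time stands still between calls to the robot, and variables do not carry over. Pictures are saved under pics/ and viewed, and the job is handed in when it is done.

Besides the shell and the picture viewer there is one more tool, called in YAML: its name, and indented under it one key for each argument. arm_command: Moves the arm, as the interface text tells. Shifts and turns lie within -1 to 1; 1 stands for 0.2 m of shift or pi/2 rad of turn. Its arguments: {"type":"object","properties":{"commands":{"type":"array"}},"required":["commands"]}

```bash
mkdir -p pics; cat > h.py <<'E'
from cell import *
import numpy as np, cv2
from scipy.spatial.transform import Rotation as Ro
def snap(n,f):
    im=camera(n); cv2.imwrite('pics/'+f,im[:,:,::-1]); return im
def proj(n,X):
    c=camera_info(n); p=np.array(c['R'])@np.array(X)+np.array(c['t']); q=np.array(c['intrinsics'])@p; return (q[:2]/q[2]).round(1)
def onplane(n,uv,z):
    c=camera_info(n);R=np.array(c['R']);t=np.array(c['t']);d=R.T@np.linalg.inv(c['intrinsics'])@np.array([uv[0],uv[1],1]);o=-R.T@t
    return (o+d*(z-o[2])/d[2]).round(4)
E
python3 - <<'E'
from h import *
print(read_state())
for n in('scene','top'):
    snap(n,n+'1.png')
    for q in('carousel_base','pointer','hub_grip','lid_knob','lid_centre'):
        print(n,q,[(np.round(d['position'],4).tolist(),round(d['score'],2)) for d in boxes_of(n,q)][:3])
E
```

```text
{'clock': 0.0, 'joint_positions': array([ 6.02918798e+01,  5.26446283e+00,  7.05826102e+01,  2.02071864e-03,
        1.04267009e+02, -3.24838430e+00]), 'dq': array([ 0.0535324 , -0.01083499,  0.03598345,  0.00830933, -0.01231979,
        0.01872204]), 'tau': array([ 1.30632575e-04, -4.58729374e+01, -4.18032110e+01, -4.63702395e-05,
        1.17303198e-02, -1.60076428e-05]), 'position': array([0.26718814, 0.53690619, 0.23012952]), 'tool_rot': array([-1.79886213e+02, -8.42062455e-03,  1.53540752e+02]), 'force': array([0.15353766, 0.60427442, 0.57877305]), 'ft_torque': array([-0.01955348, -0.04128394, -0.03952322]), 'opening': 0.08524939864582583}
scene carousel_base [([0.5279, -0.0181, 0.0816], 0.7)]
scene pointer [([0.5294, -0.0162, 0.0795], 0.98)]
scene hub_grip [([0.5252, -0.0074, 0.0772], 0.82)]
scene lid_knob [([0.5312, -0.1055, 0.1433], 0.71)]
scene lid_centre []
top carousel_base [([0.4921, 0.0024, 0.0758], 0.94), ([0.4357, -0.198, 0.0055], 0.39)]
top pointer [([0.4895, 0.0003, 0.0759], 0.75), ([0.6051, 0.4631, 0.0176], 0.62)]
top hub_grip [([0.4934, 0.0037, 0.0776], 0.94)]
top lid_knob [([0.5195, -0.1048, 0.1426], 0.59)]
top lid_centre [([0.5175, -0.1027, 0.14], 0.85), ([0.7127, 0.1225, 0.0288], 0.62), ([0.6028, 0.4647, 0.0175], 0.29)]
```

View pics/top1.png

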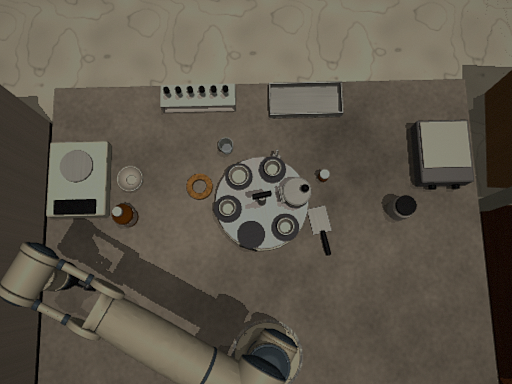

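View pics/scene1.png

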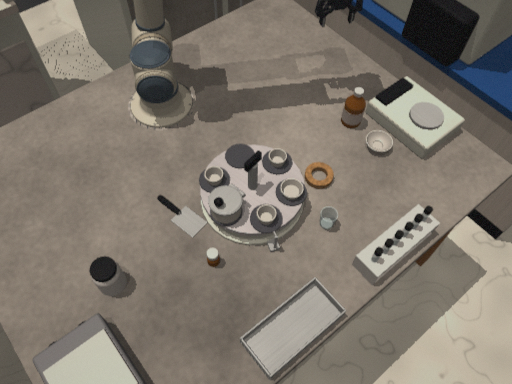

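The top view shows the carousel at about (262,203), the knob at (305,188), the hub bar at (262,195) and the pointer at (275,155). I'll enlarge both views to get the pixels exactly.

```bash
python3 - <<'E'
import cv2
a=cv2.imread('pics/top1.png')[140:265,200:340]; cv2.imwrite('pics/t1z.png',cv2.resize(a,None,fx=4.7,fy=4.7,interpolation=cv2.INTER_CUBIC))
a=cv2.imread('pics/scene1.png')[135:265,185:315]; cv2.imwrite('pics/s1z.png',cv2.resize(a,None,fx=4.6,fy=4.6,interpolation=cv2.INTER_CUBIC))
E
```

```text
(no output)
```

View pics/t1z.png

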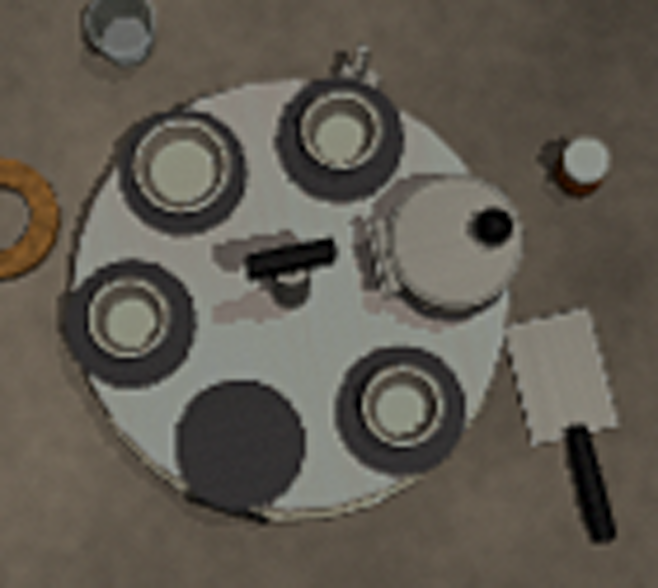

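View pics/s1z.png

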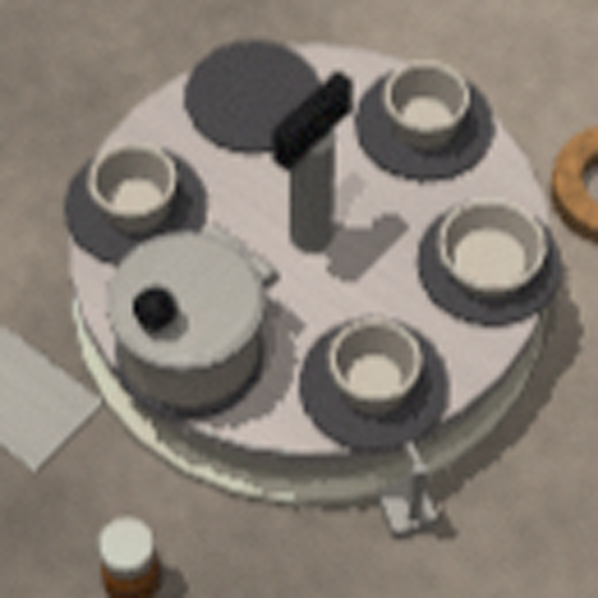

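```bash
python3 - <<'E'
from h import *
T=lambda u,v:(200+u/4.7-.4,140+v/4.7-.4)
S=lambda u,v:(185+u/4.6-.4,135+v/4.6-.4)
print('bar top T',onplane('top',T(291,256),.21), 'ends',onplane('top',T(247,266),.21),onplane('top',T(336,246),.21))
print('bar S',onplane('scene',S(312,120),.2))
print('knob T',onplane('top',T(492,226),.165),'S',onplane('scene',S(155,308),.162))
print('pot lid T',onplane('top',T(455,243),.143))
print('ptr T',onplane('top',T(362,48),.085),'S',onplane('scene',S(416,446),.085),'ptr foot S',onplane('scene',S(420,515),.0))
# ellipse of disc edges
for p in[(72,225),(505,320),(300,80),(300,512)]: print(onplane('top',T(*p),.073))
c=camera_info('top'); print(-np.array(c['R']).T@c['t'])
for n in('beaker','vial','spatula','corkring','reagent','washjar','dish'):
    print(n,[(np.round(d['position'],3).tolist(),round(d['score'],2)) for d in boxes_of('top',n)][:2])
E
```

```text
bar top T [0.5005 0.0061 0.21  ] ends [0.4946 0.0349 0.21  ] [ 0.5064 -0.0234  0.21  ]
bar S [0.4996 0.0053 0.2   ]
knob T [ 0.5257 -0.1298  0.165 ] S [ 0.5259 -0.1322  0.162 ]
pot lid T [ 0.5187 -0.1061  0.143 ]
ptr T [ 0.673 -0.049  0.085] S [ 0.661  -0.0438  0.085 ] ptr foot S [ 0.6696 -0.0421  0.    ]
[0.551  0.1611 0.073 ]
[ 0.4752 -0.1447  0.073 ]
[ 0.6535 -0.004   0.073 ]
[0.3436 0.0037 0.073 ]
[0.23364863 0.01124577 1.71762594]
beaker [([0.713, 0.121, 0.029], 0.47)]
vial [([0.59, -0.201, 0.062], 0.6), ([0.718, 0.122, 0.028], 0.26)]
spatula [([0.431, -0.201, 0.004], 0.82)]
corkring [([0.564, 0.22, 0.022], 0.74)]
reagent [([0.457, 0.456, 0.1], 0.72)]
washjar [([0.466, -0.448, 0.11], 0.56)]
dish [([0.605, 0.463, 0.017], 0.7), ([0.522, -0.106, 0.146], 0.34)]
```

Both views put the hub at (0.4995, 0.0055). The bar points at -79° and the knob is 139 mm out at -79°, which matches the given 140 mm. The pointer bearing, about -18°, also agrees. Next I'll write a helper that turns targets into move rows.

```bash
cat >> h.py <<'E'
def row(pos,yaw,tiltR=None):
    s=read_state(); R0=Ro.from_euler('xyz',s['tool_rot'],degrees=True)
    Rt=Ro.from_euler('xyz',[180,0,yaw],degrees=True)
    if tiltR is not None: Rt=tiltR*Rt
    d=R0.inv().apply(np.array(pos)-s['position'])/.2
    r=(R0.inv()*Rt).as_rotvec()/(np.pi/2)
    return np.r_[d,r].round(3).tolist()
E
python3 - <<'E'
from h import *
a=np.array([.267,.537,.23]);b=np.array([.4995,.0055,.26])
for k in (.33,.66,1): print((a+k*(b-a)).round(3),row(a+k*(b-a),153.5-52.5*k))
E
```

```text
[0.344 0.362 0.24 ] [-0.733, -0.616, -0.043, -0.0, -0.0, 0.193]
[0.42  0.186 0.25 ] [-1.467, -1.23, -0.093, -0.0, -0.0, 0.385]
[0.5   0.005 0.26 ] [-2.224, -1.863, -0.144, -0.0, -0.0, 0.584]
```

arm_command:
  commands:
    - [-0.98,-0.82,-0.06,0,0,0,0]
    - [-0.98,-0.82,-0.06,0,0,0,0]
    - [-0.98,-0.82,-0.06,0,0,0,0]
    - [-0.98,-0.82,-0.06,0,0,0,0]
    - [-0.98,-0.82,-0.06,0,0,0,0]
    - [-0.98,-0.82,-0.06,0,0,0,0]
    - [-0.98,-0.82,-0.06,0,0,0,0]
    - [-0.98,-0.82,-0.06,0,0,0,0]

```text
clock: 1.62
position: [0.3709, 0.301, 0.244]
tool_rot: [179.9, 0.1, 153.3]
force: [-0.5, -0.6, -0.2]
opening: 0.0853
```

arm_command:
  commands:
    - [-0.98,-0.82,-0.06,0,0,0.45,0]
    - [-0.98,-0.82,-0.06,0,0,0.45,0]
    - [-0.98,-0.82,-0.06,0,0,0.45,0]
    - [-0.98,-0.82,-0.06,0,0,0.45,0]
    - [-0.98,-0.82,-0.06,0,0,0.45,0]
    - [-0.98,-0.82,-0.06,0,0,0.45,0]
    - [-0.98,-0.82,-0.06,0,0,0.45,0]
    - [-0.98,-0.82,-0.06,0,0,0.45,0]

```text
clock: 2.28
position: [0.473, 0.0653, 0.2556]
tool_rot: [179.9, -0.0, 112.7]
force: [-0.6, 0.8, 0.5]
opening: 0.0854
```

```bash
python3 - <<'E'
from h import *
s=read_state();print(s['clock'],s['position'],s['tool_rot'])
print(row([.4995,.0055,.25],101)); print(row([.4995,.0055,.185],101))
E
```

```text
2.2833 [0.47304363 0.06530095 0.25560191] [ 1.79944275e+02 -2.30976975e-02  1.12653002e+02]
[-0.327, 0.007, 0.028, 0.001, -0.0, 0.129]
[-0.327, 0.007, 0.353, 0.001, -0.0, 0.129]
```

arm_command:
  commands:
    - [-0.327,0.007,0.03,0,0,0.13,0]
    - [-0.327,0.007,0.03,0,0,0.13,0]
    - [-0.327,0.007,0.03,0,0,0.13,0]
    - [-0.327,0.007,0.03,0,0,0.13,0]
    - [-0.327,0.007,0.03,0,0,0.13,0]

```text
clock: 2.7
position: [0.4993, 0.0076, 0.2495]
tool_rot: [180.0, -0.1, 101.2]
force: [-0.7, -0.2, 0.3]
opening: 0.0855
```

```bash
python3 - <<'E'
from h import *
s=read_state();print(s['clock'],s['position'],s['tool_rot'])
snap('wrist','w1.png');snap('scene','s2.png')
c=camera_info('wrist');print(c)
print(row([.4995,.0055,.185],101))
E
```

```text
2.7 [0.49929375 0.00758746 0.24952547] [ 1.79965867e+02 -9.83376988e-02  1.01178771e+02]
{'intrinsics': array([[297.31863964,   0.        , 257.45505067],
       [  0.        , 297.31863964, 197.21763291],
       [  0.        ,   0.        ,   1.        ]]), 'tool_from_camera': array([[-6.23488579e-05, -9.61415451e-01, -2.75100576e-01,
         7.00421187e-02],
       [ 9.99999420e-01, -3.55853773e-04,  1.01698985e-03,
        -3.70714805e-04],
       [-1.07564534e-03, -2.75100353e-01,  9.61414915e-01,
        -1.42235113e-01],
       [ 0.00000000e+00,  0.00000000e+00,  0.00000000e+00,
         1.00000000e+00]])}
[-0.01, -0.001, 0.324, 0.001, -0.001, 0.002]
```

View pics/w1.png

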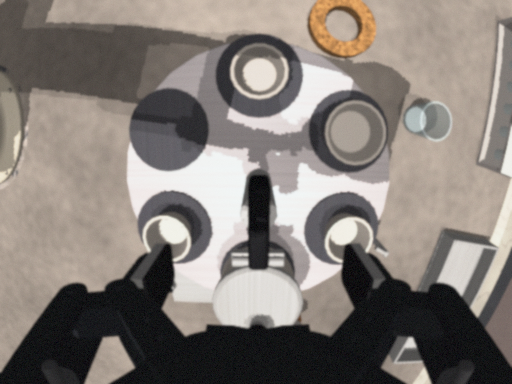

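The wrist view shows the bar upright at columns 248–270, centred between the fingers and lined up with the tool, so I'll descend and grip it.

arm_command:
  commands:
    - [-0.01,0,0.16,0,0,0,0.2]
    - [-0.01,0,0.32,0,0,0,0.3]
    - [-0.01,0,0.32,0,0,0,0.4]
    - [-0.01,0,0.32,0,0,0,1]
    - [-0.01,0,0.32,0,0,0,1]
    - [-0.01,0,0.32,0,0,0,1]
    - [-0.01,0,0.32,0,0,0,1]
    - [-0.01,0,0.32,0,0,0,1]
    - [-0.01,0,0.32,0,0,0,1]
    - [-0.01,0,0.32,0,0,0,1]

```text
clock: 3.63
position: [0.5004, 0.0058, 0.1891]
tool_rot: [179.7, -0.0, 101.2]
force: [-2.5, 1.9, 6.6]
opening: 0.0129
```

```bash
python3 - <<'E'
from h import *
s=read_state();print(s['clock'],s['position'],s['tool_rot'],s['force'],s['ft_torque'],s['opening'],s['joint_positions'])
E
```

```text
3.6333 [0.5004073  0.00581726 0.18914935] [ 1.79694475e+02 -3.57163996e-02  1.01193748e+02] [-2.51537402  1.86391898  6.64275711] [ 0.10766606  0.68440185 -0.04292002] 0.012931776825872814 [ -3.30543955 -10.71455241  90.21057451   0.11286103 100.21710541
 -14.47879543]
```

arm_command:
  commands:
    - [0,0,0,0,0,-0.05,1]
    - [0,0,0,0,0,-0.1,1]
    - [0,0,0,0,0,-0.15,1]
    - [0,0,0,0,0,-0.2,1]
    - [0,0,0,0,0,-0.25,1]
    - [0,0,0,0,0,-0.3,1]
    - [0,0,0,0,0,-0.35,1]
    - [0,0,0,0,0,-0.4,1]
    - [0,0,0,0,0,-0.45,1]
    - [0,0,0,0,0,-0.5,1]
    - [0,0,0,0,0,-0.55,1]
    - [0,0,0,0,0,-0.6,1]
    - [0,0,0,0,0,-0.64,1]
    - [0,0,0,0,0,-0.667,1]
    - [0,0,0,0,0,-0.667,1]
    - [0,0,0,0,0,-0.667,1]
    - [0,0,0,0,0,-0.667,1]

```text
clock: 5.05
position: [0.5002, 0.0057, 0.1891]
tool_rot: [179.8, 0.2, 161.1]
force: [-3.0, -0.9, -2.8]
opening: 0.0129
```

```bash
python3 - <<'E'
from h import *
s=read_state();print(s['clock'],s['position'],s['tool_rot'],s['force'],s['ft_torque'],s['opening'])
snap('scene','s3.png');snap('top','t3.png')
a=cv2.imread('pics/scene' '1.png');a=cv2.imread('pics/s3.png')[125:265,175:315]; cv2.imwrite('pics/s3z.png',cv2.resize(a,None,fx=4.2,fy=4.2,interpolation=cv2.INTER_CUBIC))
E
```

```text
5.05 [0.50017061 0.00565239 0.1891322 ] [179.84195793   0.20223469 161.13134313] [-2.95154708 -0.86768506 -2.82400117] [-0.08476995  0.57517325 -0.02153661] 0.012910542081199444
```

View pics/s3z.png

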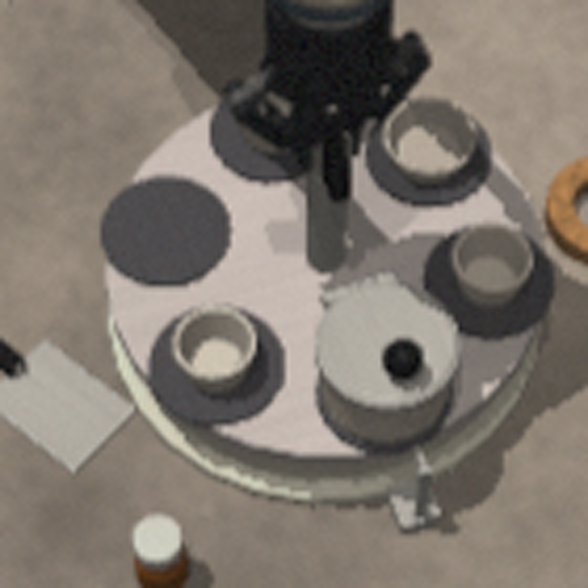

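The pot, with its knob at about (403,358) in the enlarged view, now faces the pointer at (420,470). I'll release the bar so the detent can settle the disc, then rise and measure the knob again.

arm_command:
  commands:
    - [0,0,0,0,0,0,0.4]
    - [0,0,0,0,0,0,0.4]
    - [0,0,0,0,0,0,0.4]
    - [0,0,0,0,0,0,0.4]
    - [0,0,-0.15,0,0,0,0.3]
    - [0,0,-0.3,0,0,0,0.3]
    - [0,0,-0.3,0,0,0,0.3]
    - [-0.2,0,-0.3,0,0,0,0.3]
    - [-0.2,0,-0.3,0,0,0,0.3]
    - [-0.2,0,-0.3,0,0,0,0.3]

```text
clock: 5.98
position: [0.5386, -0.0077, 0.2471]
tool_rot: [179.9, 0.0, 161.1]
force: [-0.0, 0.3, 0.7]
opening: 0.0597
```

```bash
python3 - <<'E'
from h import *
s=read_state();print(s['clock'],s['position'],s['tool_rot'],s['force'],s['opening'])
for n in('scene','top'):
    snap(n,n+'4.png')
a=cv2.imread('pics/top4.png')[140:265,200:340]; b=cv2.imread('pics/scene4.png')[135:265,185:315]
cv2.imwrite('pics/b4.png',np.hstack([cv2.resize(x,(398,398),interpolation=cv2.INTER_CUBIC) for x in(a[:,:125],b)]))
cv2.imwrite('pics/s4z.png',cv2.resize(b,None,fx=4.6,fy=4.6,interpolation=cv2.INTER_CUBIC))
snap('wrist','w4.png')
for q in ('lid_knob','lid_centre'): print(boxes_of('scene',q),boxes_of('wrist',q))
E
```

```text
5.9833 [ 0.53857566 -0.00772293  0.24707409] [1.79889350e+02 1.28478341e-02 1.61116881e+02] [-0.02281632  0.27848545  0.66174314] 0.059731308807990866
[{'position': [0.6149, -0.0345, 0.1455], 'score': 0.68}] [{'position': [0.6036, -0.0291, 0.14], 'score': 0.75}]
[{'position': [0.6157, -0.0349, 0.1487], 'score': 0.8}] [{'position': [0.6018, -0.0292, 0.1436], 'score': 0.64}]
```

View pics/s4z.png

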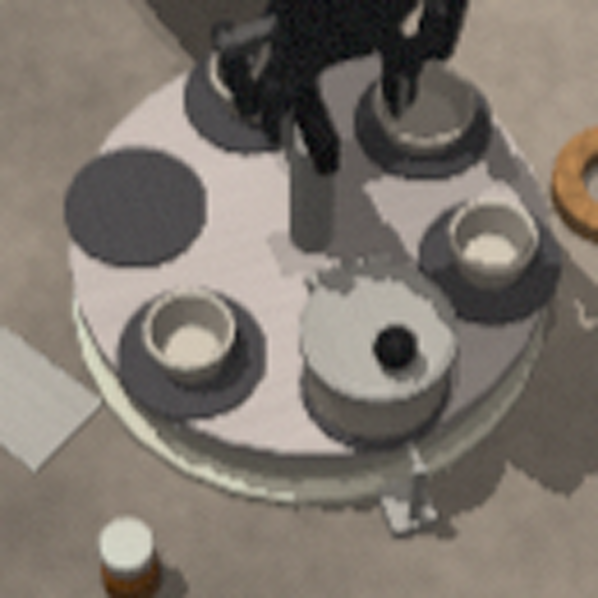

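View pics/w4.png

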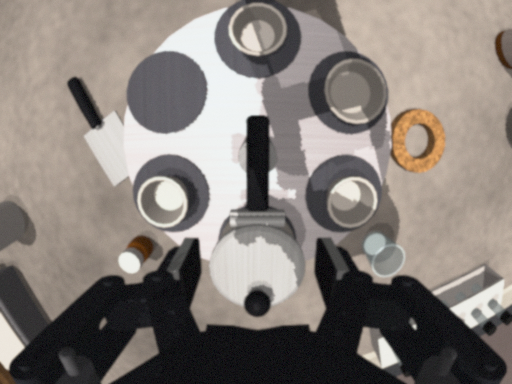

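View pics/b4.png

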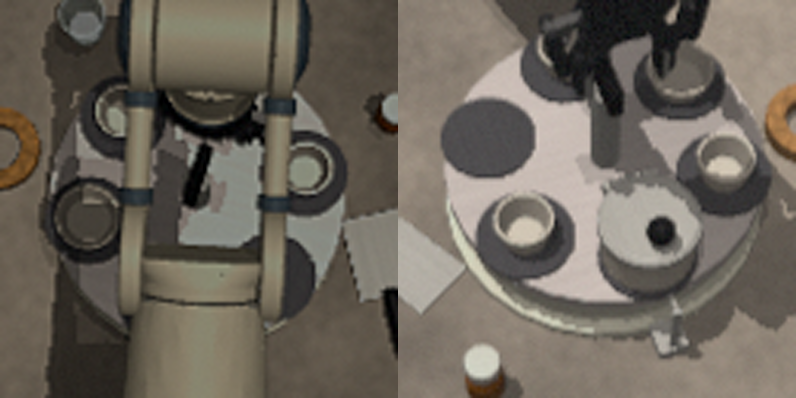

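In the scene view the knob is at (396,346) in the enlarged picture, in line with the pointer. In the wrist view it is at (257.5,303). I'll turn both into positions.

```bash
cat >> h.py <<'E'
def wplane(uv,z,s):
    c=camera_info('wrist');K=c['intrinsics'];T=np.array(c['tool_from_camera'])
    d=np.array([uv[0]-K[0,2],uv[1]-K[1,2]])/K[0,0];r=np.hypot(*d)
    v=np.r_[d/r*np.sin(r),np.cos(r)] if r>0 else np.array([0,0,1.])
    R=Ro.from_euler('xyz',s['tool_rot'],degrees=True);o=R.apply(T[:3,3])+s['position'];w=R.apply(T[:3,:3]@v)
    return (o+w*(z-o[2])/w[2]).round(4)
E
python3 - <<'E'
from h import *
S=lambda u,v:(185+u/4.6-.4,135+v/4.6-.4)
s=read_state()
k1=onplane('scene',S(396,346),.162);k2=wplane((257.5,303),.162,s)
print('knob',k1,k2)
print('bar ends',wplane((258,116),.217,s),wplane((257.5,210),.217,s))
h=np.array([.4997,.0057])
for k in(k1,k2): d=k[:2]-h; print(np.hypot(*d),np.degrees(np.arctan2(d[1],d[0])))
for q in (onplane('scene',S(413,452),.085),onplane('top',(200+362/4.7-.4,140+48/4.7-.4),.085),onplane('scene',S(412,513),0),):
  d=q[:2]-h; print('ptr',q,np.hypot(*d),np.degrees(np.arctan2(d[1],d[0])))
a=np.radians(-18.7)
k=h+.14*np.array([np.cos(a),np.sin(a)]);print(k)
print(row([*k,.22],161.3),row([*k,.151],161.3))
E
```

```text
knob [ 0.6322 -0.0394  0.162 ] [ 0.6331 -0.0392  0.162 ]
bar ends [0.4724 0.0156 0.217 ] [ 0.5268 -0.0032  0.217 ]
0.13996520996304762 -18.797411639226652
0.14075357899534918 -18.602291670760305
ptr [ 0.6629 -0.0477  0.085 ] 0.171714297599239 -18.118400775648997
ptr [ 0.673 -0.049  0.085] 0.1817277634265057 -17.5176565590982
ptr [ 0.6654 -0.0452  0.    ] 0.17334157031710543 -17.0759972589572
[ 0.63230944 -0.03918582]
[-0.5, 0.001, 0.155, 0.002, 0.004, -0.001] [-0.498, -0.0, 0.5, 0.002, 0.004, -0.001]
```

arm_command:
  commands:
    - [-0.25,0,0.05,0,0,0,0.3]
    - [-0.5,0,0.12,0,0,0,0.3]
    - [-0.5,0,0.15,0,0,0,0.3]
    - [-0.5,0,0.15,0,0,0,0.3]
    - [-0.5,0,0.25,0,0,0,0.3]
    - [-0.5,0,0.35,0,0,0,0.3]
    - [-0.5,0,0.42,0,0,0,0.3]
    - [-0.5,0,0.48,0,0,0,0.3]
    - [-0.5,0,0.48,0,0,0,0.3]
    - [-0.5,0,0.48,0,0,0,0.3]

```text
clock: 7.17
position: [0.6322, -0.039, 0.1551]
tool_rot: [179.8, 0.3, 161.2]
force: [-0.5, 0.8, 0.3]
opening: 0.0603
```

```bash
python3 - <<'E'
from h import *
s=read_state();print(s['clock'],s['position'],s['tool_rot'],s['force'],s['opening'])
snap('wrist','w5.png')
b=snap('scene','s5.png')[135:265,185:315]; cv2.imwrite('pics/s5z.png',cv2.resize(b[:,:,::-1],None,fx=4.6,fy=4.6,interpolation=cv2.INTER_CUBIC))
print(row([.6323,-.0392,.15],161.3))
E
```

```text
7.1667 [ 0.63222684 -0.03904093  0.15510491] [179.81422541   0.2949302  161.18900489] [-0.50961835  0.75944251  0.31334192] 0.06031099183627722
[0.004, -0.001, 0.034, 0.002, 0.005, -0.001]
```

View pics/w5.png

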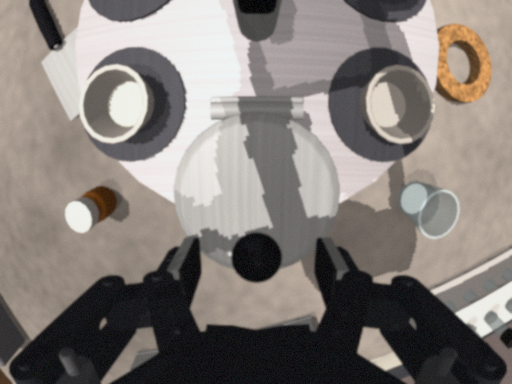

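View pics/s5z.png

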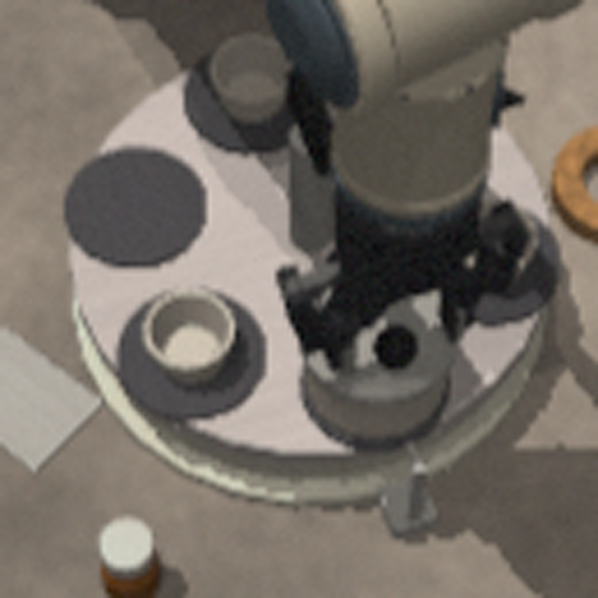

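The knob, at (256,257) in the wrist view, sits centred between the fingers. I'll lower a few more millimetres and close.

arm_command:
  commands:
    - [0,0,0.03,0,0,0,0.3]
    - [0,0,0.03,0,0,0,0.5]
    - [0,0,0.03,0,0,0,1]
    - [0,0,0.03,0,0,0,1]
    - [0,0,0.03,0,0,0,1]
    - [0,0,0.03,0,0,0,1]
    - [0,0,0.03,0,0,0,1]
    - [0,0,0.03,0,0,0,1]

```text
clock: 7.93
position: [0.6333, -0.0393, 0.1515]
tool_rot: [179.8, 0.5, 161.2]
force: [-2.0, -0.3, 4.1]
opening: 0.0227
```

```bash
python3 - <<'E'
from h import *
s=read_state();print(s['clock'],s['position'],s['tool_rot'],s['force'],s['ft_torque'],s['opening'])
b=snap('scene','s6.png')[135:265,185:315]; cv2.imwrite('pics/s6z.png',cv2.resize(b[:,:,::-1],None,fx=4.6,fy=4.6,interpolation=cv2.INTER_CUBIC))
E
```

```text
7.9333 [ 0.63326529 -0.03927225  0.1514822 ] [179.77723321   0.50694258 161.18337294] [-1.95914176 -0.25249877  4.1116411 ] [-0.12326698  0.26157262  0.02987933] 0.022718642858381193
```

View pics/s6z.png

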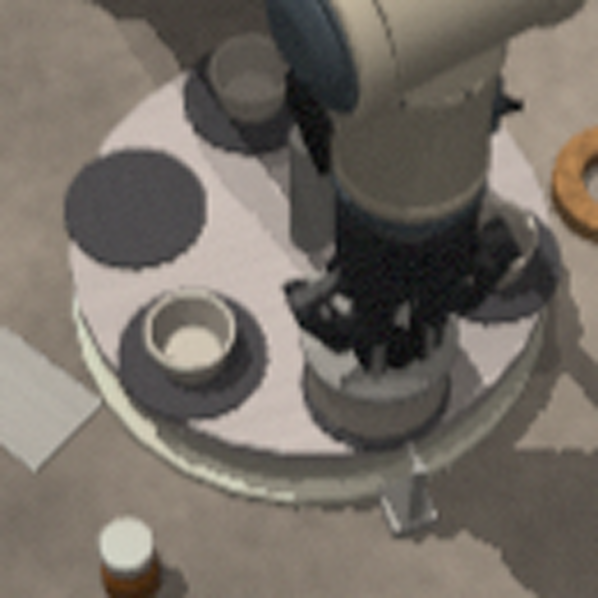

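The opening is 22.7 mm against a 26 mm ball, so the pads may be gripping above its equator. There's time left, so I'll reopen a little, go a few millimetres lower and grip again.

arm_command:
  commands:
    - [0,0,0,0,0,0,0.5]
    - [0,0,0,0,0,0,0.5]
    - [0,0,0.03,0,0,0,0.5]
    - [0,0,0.03,0,0,0,0.5]
    - [0,0,0.03,0,0,0,0.5]

```text
clock: 8.4
position: [0.6329, -0.0392, 0.1441]
tool_rot: [179.8, 0.4, 161.2]
force: [-0.5, -0.0, -0.4]
opening: 0.0426
```

```bash
python3 - <<'E'
from h import *
s=read_state();print(s['clock'],s['position'],s['tool_rot'],s['force'],s['ft_torque'],s['opening'])
snap('wrist','w7.png')
print(row([.6323,-.0392,.148],161.3))
E
```

```text
8.4 [ 0.63289771 -0.03918336  0.1441411 ] [179.79527108   0.39525191 161.18410233] [-0.52210176 -0.0264751  -0.44238984] [-0.01785262  0.02758331 -0.00301597] 0.042609242443170894
[0.003, -0.001, -0.017, 0.002, 0.005, -0.001]
```

View pics/w7.png

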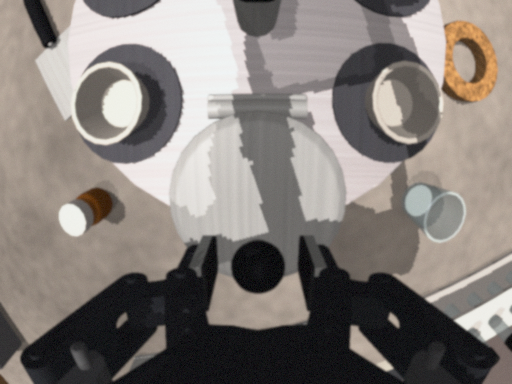

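arm_command:
  commands:
    - [0,0,-0.017,0,0,0,0.5]
    - [0,0,-0.017,0,0,0,0.5]
    - [0,0,-0.017,0,0,0,1]
    - [0,0,-0.017,0,0,0,1]
    - [0,0,-0.017,0,0,0,1]
    - [0,0,-0.017,0,0,0,1]
    - [0,0,-0.017,0,0,0,1]
    - [0,0,-0.017,0,0,0,1]

```text
clock: 9.12
position: [0.6332, -0.0392, 0.1487]
tool_rot: [179.8, 0.5, 161.2]
force: [-1.0, -0.2, 4.3]
opening: 0.0226
```

```bash
python3 - <<'E'
from h import *
s=read_state();print(s['clock'],s['position'],s['tool_rot'],s['force'],s['ft_torque'],s['opening'])
# lift targets: grasp following lid rotation about hinge
h=np.array([.4997,.0057]);a=np.radians(-18.7);u=np.array([np.cos(a),np.sin(a),0]);hinge=np.r_[h+.067*u[:2],.133]
ax=np.cross(u,[0,0,1]) # rotating about ax raises outer edge
R0=Ro.from_euler('xyz',s['tool_rot'],degrees=True)
for e in (3,6,10,15,20,23):
    th=np.arcsin(e/95);Q=Ro.from_rotvec(ax*th)
    p=hinge+Q.apply(s['position']-hinge)
    print(e,round(th,3),(R0.inv().apply(p-s['position'])/.2).round(3),(((R0.inv()*Q*R0).as_rotvec())/(np.pi/2)).round(3),(p-s['position']).round(4))
E
```

```text
9.1167 [ 0.63323247 -0.03918915  0.14872238] [179.77493086   0.49331949 161.18821025] [-0.99566889 -0.21822353  4.27317361] [0.05193866 0.13191208 0.00340834] 0.02260991785370106
3 0.032 [ 0.003  0.    -0.012] [-0.   -0.02 -0.  ] [-0.0005  0.0002  0.0023]
6 0.063 [ 0.006  0.    -0.023] [-0.   -0.04 -0.  ] [-0.0011  0.0004  0.0046]
10 0.105 [ 0.01   0.    -0.039] [-0.    -0.067 -0.   ] [-0.002   0.0007  0.0077]
15 0.159 [ 0.017  0.    -0.057] [-0.    -0.101 -0.   ] [-0.0032  0.0011  0.0115]
20 0.212 [ 0.024  0.    -0.076] [-0.    -0.135 -0.001] [-0.0047  0.0016  0.0152]
23 0.245 [ 0.029  0.    -0.087] [-0.    -0.156 -0.001] [-0.0057  0.0019  0.0174]
```

The opening is the same at this height, so 22.6 mm is just how the ball reads when gripped squarely. Now I'll lift gently along the hinge arc, turning the tool with the lid.

arm_command:
  commands:
    - [0.001,0,-0.006,0,-0.01,0,1]
    - [0.003,0,-0.012,0,-0.02,0,1]
    - [0.004,0,-0.017,0,-0.03,0,1]
    - [0.006,0,-0.023,0,-0.04,0,1]
    - [0.008,0,-0.031,0,-0.054,0,1]
    - [0.01,0,-0.039,0,-0.067,0,1]
    - [0.01,0,-0.039,0,-0.067,0,1]
    - [0.01,0,-0.039,0,-0.067,0,1]

```text
clock: 9.78
position: [0.6311, -0.0386, 0.1567]
tool_rot: [179.8, 6.6, 161.2]
force: [-0.2, -1.0, 2.4]
opening: 0.0229
```

```bash
python3 - <<'E'
from h import *
s=read_state();print(s['clock'],s['position'],s['tool_rot'],s['force'],s['ft_torque'],s['opening'])
snap('wrist','w8.png')
b=snap('scene','s8.png')[135:265,185:315]; cv2.imwrite('pics/s8z.png',cv2.resize(b[:,:,::-1],None,fx=4.6,fy=4.6,interpolation=cv2.INTER_CUBIC))
E
```

```text
9.7833 [ 0.63108783 -0.03858367  0.15671623] [179.77903033   6.58596477 161.16623599] [-0.17832071 -0.97857729  2.35334254] [-0.08630731  0.0387868   0.00243329] 0.02294105708559443
```

View pics/s8z.png

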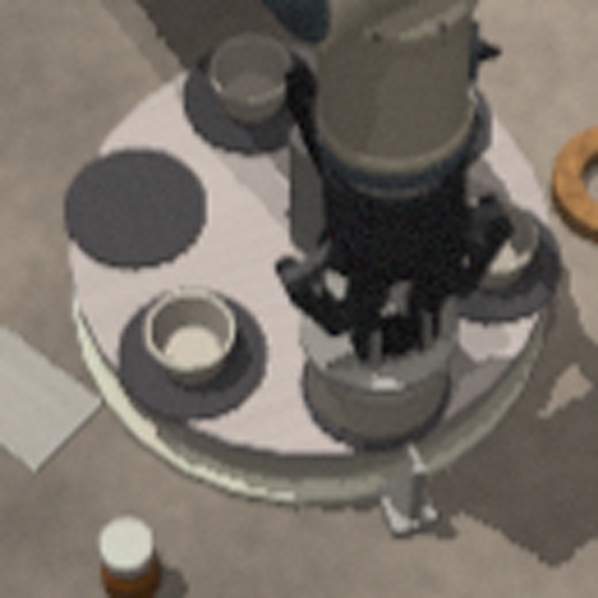

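View pics/w8.png

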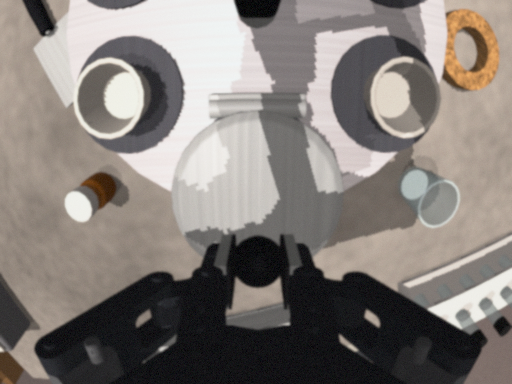

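The ball at (258,262) keeps its place and size between the pads, so the lid followed and the seal is free with the edge about 1 cm up. I'll work out the rest of the lift from the measured pose.

```bash
cat >> h.py <<'E'
h0=np.array([.4997,.0057]);_a=np.radians(-18.7);u=np.array([np.cos(_a),np.sin(_a),0]);hinge=np.r_[h0+.067*u[:2],.133];ax=np.cross(u,[0,0,1])
P0=np.array([.63323,-.03919,.14872])
def ang(p):
    f=lambda q:np.arctan2(q[2],q[:3]@u)
    return f(np.array(p)-hinge)-f(P0-hinge)
E
python3 - <<'E'
from h import *
s=read_state();t=ang(s['position']);print('angle',t,'edge',95*np.sin(t))
R0=Ro.from_euler('xyz',s['tool_rot'],degrees=True)
for e in (13,16,20,21):
    th=np.arcsin(e/95)-t;Q=Ro.from_rotvec(ax*th)
    p=hinge+Q.apply(s['position']-hinge)
    print(e,(R0.inv().apply(p-s['position'])/.2).round(3),(((R0.inv()*Q*R0).as_rotvec())/(np.pi/2)).round(3))
E
```

```text
angle 0.11487387767546936 edge 10.889032831089336
13 [ 0.002  0.    -0.008] [-0.    -0.014 -0.   ]
16 [ 0.005  0.    -0.02 ] [-0.    -0.035 -0.   ]
20 [ 0.009  0.    -0.035] [-0.    -0.062 -0.   ]
21 [ 0.011  0.    -0.039] [-0.    -0.069 -0.   ]
```

arm_command:
  commands:
    - [0.002,0,-0.008,0,-0.014,0,1]
    - [0.005,0,-0.02,0,-0.035,0,1]
    - [0.007,0,-0.028,0,-0.05,0,1]
    - [0.009,0,-0.035,0,-0.062,0,1]
    - [0.009,0,-0.035,0,-0.062,0,1]
    - [0.009,0,-0.035,0,-0.062,0,1]
    - [0.009,0,-0.035,0,-0.062,0,1]

```text
clock: 10.47
position: [0.6283, -0.0376, 0.164]
tool_rot: [179.8, 12.1, 161.2]
force: [-0.2, -1.1, 0.7]
opening: 0.0228
```

```bash
python3 - <<'E'
from h import *
s=read_state();t=ang(s['position']);print(s['clock'],'angle',t,'edge',95*np.sin(t),s['position'],s['tool_rot'],s['force'],s['opening'])
snap('wrist','w9.png')
b=snap('scene','s9.png')[135:265,185:315]; cv2.imwrite('pics/s9z.png',cv2.resize(b[:,:,::-1],None,fx=4.6,fy=4.6,interpolation=cv2.INTER_CUBIC))
S=lambda p:((proj('scene',p)-[184.6,134.6])*4.6).round()
for e in(0,10,20,30):
  th=np.arcsin(e/95);q=lambda x,z:hinge+Ro.from_rotvec(ax*th).apply(u*x+np.array([0,0,z]))
  print(e,'edge mid top',S(q(94,12)),'bottom',S(q(94,0)),'knob',S(q(73,29)))
E
```

```text
10.4667 angle 0.2145238760700489 edge 20.223813018099843 [ 0.62828321 -0.03758691  0.16401382] [179.76779044  12.11930523 161.15283137] [-0.18623474 -1.05434204  0.65493205] 0.022764218388134885
0 edge mid top [ -952. -2414.] bottom [-1232. -3317.] knob [ -610. -1302.]
10 edge mid top [ -784. -1871.] bottom [ -993. -2544.] knob [-505. -963.]
20 edge mid top [ -649. -1435.] bottom [ -814. -1966.] knob [-412. -664.]
30 edge mid top [ -535. -1066.] bottom [ -670. -1502.] knob [-328. -389.]
```

View pics/s9z.png

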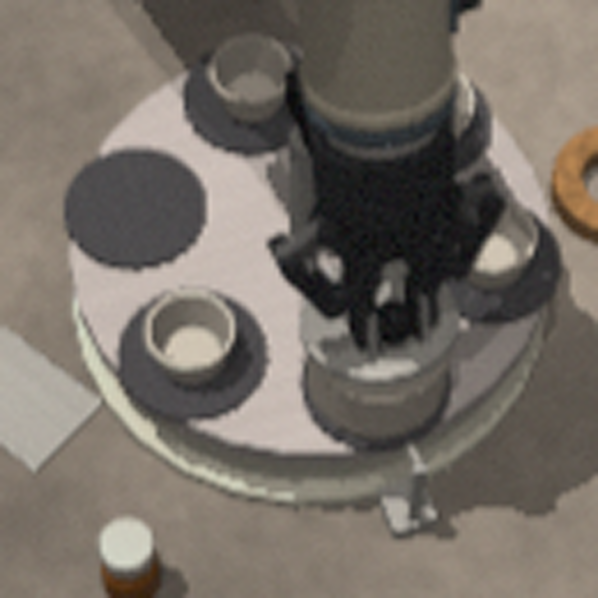

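View pics/w9.png

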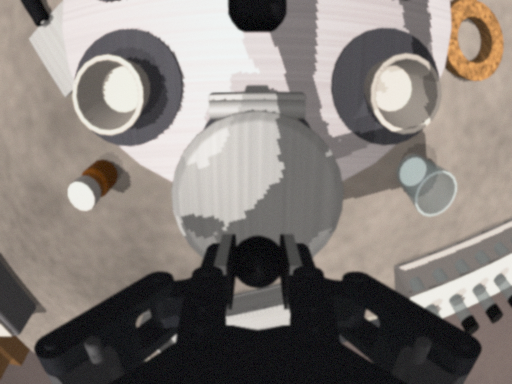

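The lid shows open at the front in the scene view, with the knob at about (398,318) and still held in the same place in the wrist view. My projection check used millimetres where metres were needed, so I'll redo it.

```bash
python3 - <<'E'
from h import *
S=lambda p:((proj('scene',p)-[184.6,134.6])*4.6).round()
for e in(0,10,20,30):
  th=np.arcsin(e/95);q=lambda x,z:hinge+Ro.from_rotvec(ax*th).apply(u*x+np.array([0,0,z]))
  print(e,'edge top',S(q(.094,.012)),'bottom',S(q(.094,0)),'knob',S(q(.073,.029)))
s=read_state();print(s['clock'],95*np.sin(ang(s['position'])),s['force'],s['opening'],np.abs(s['dq']).max())
for n in('beaker','vial','spatula','corkring'):
    print(n,[(np.round(d['position'],3).tolist(),round(d['score'],2)) for d in boxes_of('scene',n)][:1])
E
```

```text
0 edge top [408. 390.] bottom [408. 400.] knob [397. 346.]
10 edge top [408. 379.] bottom [408. 391.] knob [395. 334.]
20 edge top [407. 367.] bottom [408. 381.] knob [392. 322.]
30 edge top [405. 353.] bottom [407. 368.] knob [390. 309.]
10.5667 20.282024661260696 [-0.96336218 -0.24925497  2.81673737] 0.02307346439042985 0.1759537819622884
beaker [([0.705, 0.13, 0.038], 0.65)]
vial [([0.605, -0.212, 0.061], 0.63)]
spatula [([0.431, -0.199, 0.006], 0.93)]
corkring [([0.569, 0.22, 0.025], 0.91)]
```

The picture agrees: the knob's row of about 320 matches the 322 predicted for a 20 mm opening. The neighbouring bystanders haven't moved, so I'm handing in.

```bash
python3 -c "
from cell import *
print(sign_off())"
```

```text
the job is handed in; nothing more can be done
None
```

I turned the carousel one click so the lidded pot rests at the pointer, then freed its lid and raised the outer edge about 2 cm. I handed the job in at about 11 s, with the gripper still holding the lid by its knob.

- **Carousel:** I turned it 60° anticlockwise by the hub bar, then let go so the detent could settle it. The knob came to rest at a bearing of -18.7° from the hub. The pointer measured -17° to -18°, which is the same place within how well I could read it.
- **Lid:** Working from the arm's position along the hinge arc, the outer edge is 20.2 mm up (0.21 rad). In the scene picture the knob sits where a 20 mm opening should put it. In the wrist view the ball kept its place between the pads, so it did not slip.
- **Other things on the bench:** The last check found the beaker, vial, spatula and cork ring within about 2 cm of where they started. Those readings came from different cameras, and nothing touched them. I did not recheck the reagent bottle, wash jar or dish, but the arm stayed clear of them.

**Checks that disagreed:**
- **Grip:** The gripper read 22.7 mm open on the 26 mm ball. I gripped again about 3 mm lower and got the same reading.
- **Seal force:** No reading I took showed the seal's 14 N pull. I judged the lid free from the pictures and the arm's position.

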